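# Stock the pantry step riser

### The arm

A 6-joint arm with a two-finger parallel gripper is mounted at the origin on the work surface. World frame = base frame: x ahead of the robot, y to its left, z up, the work surface at z = 0. Lengths are in m, angles in rad, forces in N, time in s.
With the tool pointing down it reaches from about 0.375 to 0.975 m from the base axis. Payload 3.8 kg.
Tool frame: the origin (TCP) lies on the centre line of the jaws, within the pads' length; the fingertips stand 14 mm ahead of it and the grasp point (between the pads) lies 5 mm behind it; z points along the fingers, x is the direction in which the jaws open and shut, and the axes are right-handed (so a half turn about z gives the same grasp; the last joint's range is limited). The gripper opens to 85 mm and grips with 20 to 120 N. Pads are 22 mm wide; open, the fingers measure 114 mm over their backs; the gripper's body (76 mm by 85 mm) begins 54 mm behind the grasp point. The pads swing forward as they close: fully open they stand 13 mm farther back than shut.
Start: joints at [-1.183, 0.264, 1.604, -0, 1.274, -0.037], TCP at [0.278, -0.615, 0.245] pointing down, gripper open.
Joint ranges: [-2.63, 2.63], [-0.94, 2.18], [0.31, 2.57], [-1.31, 4.45], [0, 2.66], [-2.55, 2.55]. Speed limits (rad/s): [2.57, 2.57, 3.14, 3.14, 3.14, 3.14].

### API

Orientations are given as a rotation vector (axis times angle).
In Python, from workcell import bot gives the robot as it stands. The module is installed in compiled form; this text tells all that it offers.
- The arm moves only by the tool arm_command, never from a script. Its argument "steps" is one flat list of numbers, 7 for each row, row after row: the shift along the tool's x, y, z in units of 30 mm (1.0 is 30 mm), then the turn, a rotation vector about the tool's x, y, z in units of 6 degrees (1.0 is 6 degrees), then the opening, from 0 (shut) to 1 (fully open). In form: [tx, ty, tz, ax, ay, az, fingers, tx, ty, tz, ax, ay, az, fingers, ...]. A call has 1 to 10 rows; each row shifts and turns the commanded pose from where the row before left it, along the tool's axes as they then stand; what a row does not reach is not made up. A row lasts 1/8 s, in which the tool goes at most 62.5 mm and 10.7 degrees, less where a joint would pass 70% of its speed; a pose out of reach is approached as far as the arm can. A call is refused whole if a number of a shift passes 1 or a number of a turn 1, either way. A call with a gripper value outside its range is refused whole. The fingers move at their own pace and stop on an object; "squeeze" is the grip in N (left out, the last holds). Time passes only in rows, so rows that do not move let the fingers close. It gives the time, the measured TCP pose, the force and the opening at its end, in the units of the state.
- bot.read_state(): the state, without advancing time (a new reading comes with each control period).
- bot.read_camera(name): name is "scene" or "top" or "wrist"; returns a dict with "img" (400x640x3 uint8, red, green, blue), "camera_matrix" (3x3 intrinsics, pixels), "pose" (4x4, takes a point from camera to world coordinates); the wrist camera has in their place "T_tool_cam" (4x4, takes a point from camera to tool coordinates, whose origin is the TCP and whose axes are the tool frame's). Camera axes: x right, y down, z forward; pixel columns grow to the right and rows downward; lengths in m; the calibration is good to about 2 mm. The wrist camera is an equidistant fisheye: a pixel r from the principal point sees the ray r / f radians off the axis. A picture is of the moment at which its call begins: read the wrist's pose just before it. There is no depth.
- bot.finish_job(): hands the job in, once; it reports no verdict.
The state is a dict: "time": time; "q": joint angles; "joint_vel": joint speeds; "joint_torque": joint torques, N m; "tool_pos": TCP position; "tcp_rot": TCP orientation; "wrist_force": force on the tool from outside, world axes, zero at the start; "torque": the same for the moment, N m; "width": opening from 0.0 (shut) to 1.0 (fully open).
Only numpy, scipy, OpenCV 4.12 (cv2) and the standard library are available. Lean on these libraries where they do the work, as an engineer would, in place of code of your own. Each camera call takes 0.05 s, during which the arm holds its last target.

### The job

Finish stocking the two-step riser. On the upper step, stand the peanut butter jar midway between the oil bottle and the rice carton; on the low step, stand the tuna tin straight in front of the oil bottle with the tomato paste tin centred on top of it, and the spice jar straight in front of the rice carton, each in the middle of its step from front to back. Leave the oil, rice, honey, baking soda and pickles standing where they are.

Things in the scene. Friction and masses are not known exactly. Their poses are not given: they have to be found in the camera images.
- rack: Fixed bamboo two-step shelf riser, 340 mm long (y), 200 mm deep (x), no lips. Origin: on the table under its middle; its x points from the front (low step, robot side) to the back (upper step). Low step: top 30 mm above the table, 100 mm deep, mid-depth at x = -50 mm. Upper step: top at 75 mm, 100 mm deep, front edge at x = 0, mid-depth at x = +50 mm. Turned up to 9 degrees.
- oil: Square green glass oil bottle with a cream label and black cap, 54 x 54 mm, shoulder at 98 mm, 140 mm tall, 0.45 kg. Origin: centre of its underside; its x and y axes parallel to the riser's. Stands on the upper step, about 100 mm left or right of the riser's middle, varying. Loose; it stays.
- rice: Blue rice carton with a yellow panel, 45 mm deep (x), 62 mm wide (y), 135 mm tall, 0.45 kg. Origin: centre of its underside; axes parallel to the riser's. Stands on the upper step at the other end from the oil, about 200 mm from it, so the middle of that step is free. Loose; it stays.
- honey: Amber honey jar with a yellow lid, 58 mm diameter, 85 mm tall, 0.35 kg. Origin: centre of its underside, z up. Stands on the low step, in the middle of the riser's length, between the two free places. Loose; it stays.
- peanut: Peanut butter jar, tan with a blue label band and white lid, 64 mm diameter all the way up, 95 mm tall (lid: top 18 mm), 0.4 kg. Origin: centre of its underside, z up along its axis; round, so its yaw means nothing. Stands upright on the table at the start.
- tuna: Flat tuna tin, teal label, gold top with a ring-pull, 66 mm diameter, 40 mm tall, flat on top, 0.13 kg. Origin: centre of its underside, z up. Stands upright on the table at the start.
- paste: Small tomato paste tin, red label, silver top with a ring-pull, 53 mm diameter, 55 mm tall, 0.11 kg. Origin: centre of its underside, z up. Stands upright on the table at the start.
- spice: Slim brown spice jar with a white label and red lid, 44 mm diameter all the way up, 100 mm tall (lid: top 24 mm), 0.13 kg. Origin: centre of its underside, z up. Stands upright on the table at the start.
- soda: Orange baking-soda carton, 40 x 60 mm (x, y), 85 mm tall, 0.25 kg, standing loose on the table among the goods. Origin: centre of its underside. It stays where it is.
- pickles: Green glass pickle jar with a green lid and white label, 60 mm diameter, 85 mm tall, 0.32 kg, standing loose on the table among the goods. Origin: centre of its underside. It stays where it is.
Not all that is in view belongs to the job. Leave any purple look-alike of the tuna alone. Leave any purple look-alike of the pickles alone.

How it is judged:
At the end, for the whole second after the job is handed in: Peanut under 120 mm from both oil and rice; tuna and spice within 15 mm sideways of straight in front of oil and rice; all three within 15 mm of mid-depth of their step; paste on tuna, axes within 11 mm; all upright, released, at rest; oil, rice, honey, soda, pickles within 20 mm of their start (x of peanut in the frame of rack between 0.035 and 0.065 m and z of peanut in the frame of rack between 0.069 and 0.081 m and horizontal distance between peanut and oil below 0.12 m and horizontal distance between peanut and rice below 0.12 m and x of tuna in the frame of rack between -0.065 and -0.035 m and z of tuna in the frame of rack between 0.024 and 0.036 m and y of tuna in the frame of oil between -0.015 and 0.015 m and z of paste in the frame of tuna between 0.034 and 0.046 m and horizontal distance between paste and tuna below 0.011 m and x of spice in the frame of rack between -0.065 and -0.035 m and z of spice in the frame of rack between 0.024 and 0.036 m and y of spice in the frame of rice between -0.015 and 0.015 m and angle between each of peanut, tuna, paste, spice's own z axis and vertical below 0.1 rad and linear speed of each of peanut, tuna, paste, spice below 0.02 m/s and contact force between each of peanut, tuna, paste, spice and the fingers below 0.05 N and distance of each of oil, rice, honey, soda, pickles from where it was at the start of the episode below 0.02 m and angle between each of oil, rice, honey, soda, pickles's own z axis and vertical below 0.15 rad); the robot touches nothing.
It fails at once if the oil bottle is pushed more than 20 mm from its place or tipped (distance of oil from where it was at the start of the episode above 0.02 m or angle between oil's own z axis and vertical above 0.3 rad).
It fails at once if the rice carton is pushed more than 20 mm from its place or tipped (distance of rice from where it was at the start of the episode above 0.02 m or angle between rice's own z axis and vertical above 0.3 rad).
It fails at once if the honey jar is pushed more than 20 mm from its place or tipped (distance of honey from where it was at the start of the episode above 0.02 m or angle between honey's own z axis and vertical above 0.3 rad).
It fails at once if the baking-soda carton is pushed more than 20 mm from its place or tipped (distance of soda from where it was at the start of the episode above 0.02 m or angle between soda's own z axis and vertical above 0.3 rad).
It fails at once if the pickle jar is pushed more than 20 mm from its place or tipped (distance of pickles from where it was at the start of the episode above 0.02 m or angle between pickles's own z axis and vertical above 0.3 rad).
It also fails if it takes over 118 s, if anything falls off the work surface, if the arm or the gripper's body presses on something with over 40 N, if the wrist force passes 120 N, or if a joint passes its speed limit or range.

## Working session

There is one attempt and no reset: what is moved stays moved. The work goes in short steps, Python scripts to look and compute and a tool call to move; the robot and the scene stay as the last step left them, time stands still between calls to the robot, and variables do not carry over. Pictures are saved under pics/ and viewed, and the job is handed in when it is done.

Besides the shell and the picture viewer there is one more tool, called after "Emit:" as name(argument=value, ...) on one line, values as JSON. arm_command: Moves the arm, as the interface text tells. Its arguments: {"type":"object","properties":{"steps":{"type":"array","items":{"type":"number"}},"squeeze":{"type":"number"}},"required":["steps"]}

```bash
mkdir -p pics; python3 - <<'E'
from workcell import bot
import cv2,numpy as np
print(bot.read_state())
for n in ["scene","top","wrist"]:
    c=bot.read_camera(n)
    cv2.imwrite(f"pics/{n}0.png",c["img"][:,:,::-1])
    for k in c:
        if k!="img": print(n,k,np.round(c[k],4).tolist())
E
```

```text
{'time': 0.0, 'q': array([-1.18290588e+00,  2.64806233e-01,  1.60536434e+00,  1.31391877e-05,
        1.27368506e+00, -3.68861464e-02]), 'joint_vel': array([ 0.00013003,  0.0009757 ,  0.00022877,  0.00141744, -0.00044635,
        0.00140799]), 'joint_torque': array([-3.25934971e-04, -5.15117848e+01, -3.67313004e+01,  1.39477311e-04,
        1.28871770e-02,  2.37528525e-05]), 'tool_pos': array([ 0.2779286 , -0.61436923,  0.24393143]), 'tcp_rot': array([-2.63869308,  1.70255325,  0.00290129]), 'wrist_force': array([-0.23029422,  0.08606983,  0.14172892]), 'torque': array([-0.0038471 , -0.00990831, -0.05079766]), 'width': 0.9975691868985939}
scene camera_matrix [[393.141, 0.0, 319.6584], [0.0, 393.141, 199.1381], [0.0, 0.0, 1.0]]
scene pose [[-0.1376, 0.8094, -0.571, 1.155], [0.9905, 0.1085, -0.0849, 0.1156], [-0.0067, -0.5772, -0.8166, 1.0418], [0.0, 0.0, 0.0, 1.0]]
top camera_matrix [[456.8067, 0.0, 318.6638], [0.0, 456.8067, 196.1194], [0.0, 0.0, 1.0]]
top pose [[-0.0272, -0.9982, 0.0526, 0.3936], [-0.9996, 0.0276, 0.0066, 0.0341], [-0.008, -0.0524, -0.9986, 1.5809], [0.0, 0.0, 0.0, 1.0]]
wrist camera_matrix [[309.7069, 0.0, 322.3872], [0.0, 309.7069, 197.5212], [0.0, 0.0, 1.0]]
wrist T_tool_cam [[1.0, 0.0006, -0.0002, 0.0], [-0.0005, 0.9586, 0.2848, -0.0732], [0.0003, -0.2848, 0.9586, -0.1277], [0.0, 0.0, 0.0, 1.0]]
```

View pics/scene0.png

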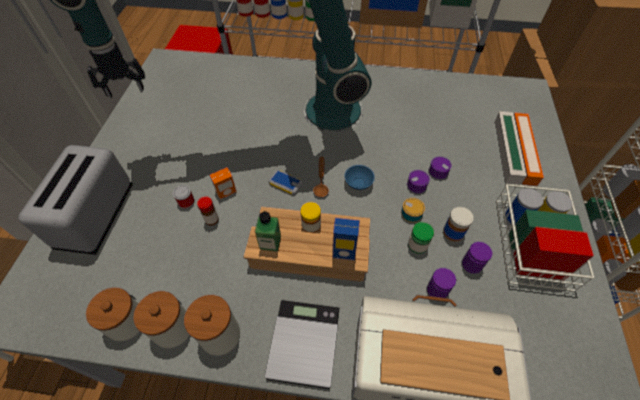

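View pics/top0.png

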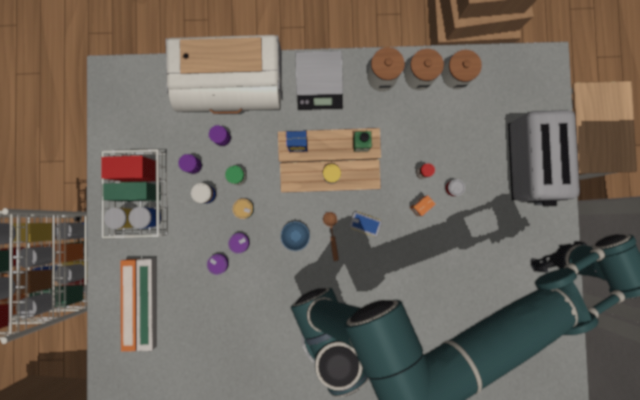

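View pics/wrist0.png

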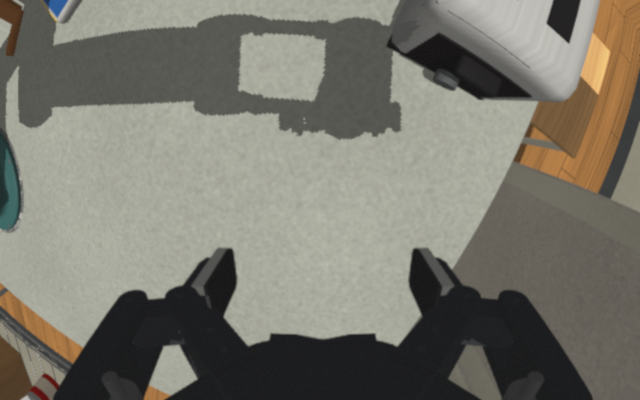

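The scene view shows the rack with oil at (268,232), honey at (311,213) and rice at (345,240). In the top view, the peanut lid is at (202,192), tuna at (243,208), pickles at (235,174), spice at (427,170), paste at (455,187) and soda at (423,205). The purple look-alikes stand around the left cluster. Next I'll measure.

```bash
cat > h.py <<'E'
from workcell import bot
import cv2,numpy as np
from scipy.spatial.transform import Rotation as R
def ray(c,uv):
    K=c["camera_matrix"];P=c["pose"]
    d=np.linalg.inv(K)@np.array([uv[0],uv[1],1.]);return P[:3,3],P[:3,:3]@d
def plane(c,uv,z):
    o,d=ray(c,uv);return (o+d*(z-o[2])/d[2])
def proj(c,p):
    P=c["pose"];q=P[:3,:3].T@(np.asarray(p)-P[:3,3]);q=c["camera_matrix"]@q;return q[:2]/q[2]
E
python3 - <<'E'
from h import *
for n,(a,b,x,y) in {"top":(160,100,480,240),"scene":(150,140,510,310)}.items():
    c=bot.read_camera(n); np.save(f"pics/{n}.npy",c,allow_pickle=True)
    im=c["img"][b:y,a:x,::-1]
    s=800/(x-a); im=cv2.resize(im,None,fx=s,fy=s,interpolation=cv2.INTER_CUBIC); print(n,s,im.shape)
    cv2.imwrite(f"pics/{n}z.png",im)
E
```

```text
top 2.5 (350, 800, 3)
scene 2.2222222222222223 (378, 800, 3)
```

View pics/topz.png

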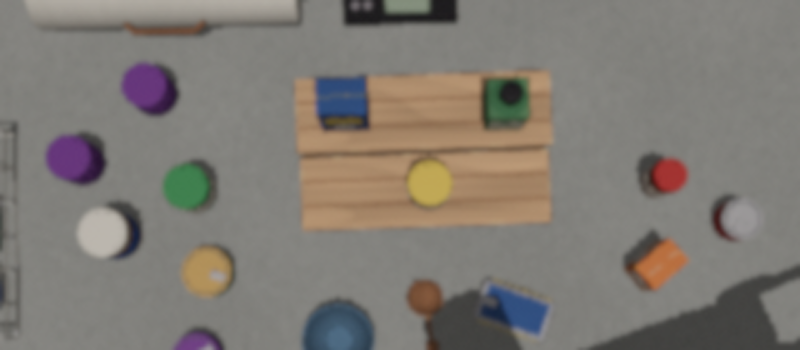

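View pics/scenez.png

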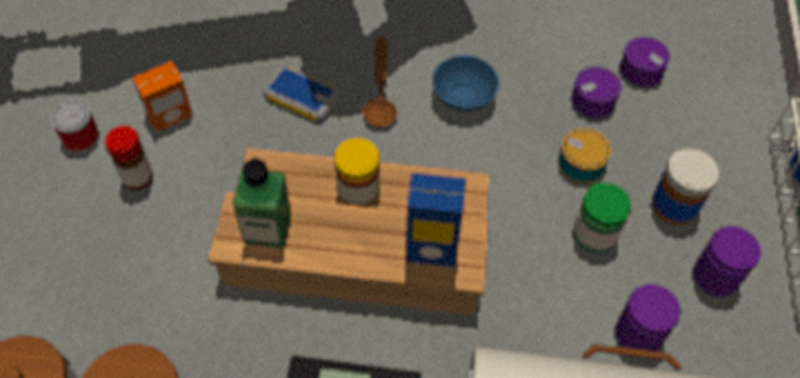

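```bash
cat > m.py <<'E'
from h import *
def hsvmask(c,lo,hi):
    return cv2.inRange(cv2.cvtColor(c["img"],cv2.COLOR_RGB2HSV),np.array(lo),np.array(hi))
def blob(c,lo,hi,near,rad,mina=8):
    m=hsvmask(c,lo,hi); w=np.zeros_like(m); cv2.circle(w,tuple(int(v) for v in near),rad,255,-1); m&=w
    n,l,s,ce=cv2.connectedComponentsWithStats(m)
    if n<2: return None
    i=1+np.argmax(s[1:,4]); return ce[i],s[i]
E
python3 - <<'E'
from m import *
T=np.load("pics/top.npy",allow_pickle=True).item();S=np.load("pics/scene.npy",allow_pickle=True).item()
for n,c,pts in (("T",T,dict(peanut=(201,192),tuna=(242,208),pick=(235,174),honey=(332,173),spice=(428,170),paste=(456,187),soda=(424,205),cap=(364,137),rice=(296,137),wood=(330,150),tab=(260,120))),):
    h=cv2.cvtColor(c["img"],cv2.COLOR_RGB2HSV)
    for k,(u,v) in pts.items(): print(k,h[v,u])
E
```

```text
peanut [ 18  18 187]
tuna [ 19 121 177]
pick [ 67 128 128]
honey [ 23 141 192]
spice [  1 178 162]
paste [  0   3 152]
soda [ 12 156 185]
cap [150  15  34]
rice [108 114 116]
wood [ 14 104 145]
tab [ 24  10 131]
```

```bash
python3 - <<'E'
from m import *
T=np.load("pics/top.npy",allow_pickle=True).item();S=np.load("pics/scene.npy",allow_pickle=True).item()
D={"peanut":((0,0,150),(179,45,255),(201,192),(458,238),.095),
"tuna":((12,80,120),(30,255,255),(242,208),(413,207),.04),
"pick":((50,70,80),(85,255,255),(235,174),(422,233),.085),
"honey":((16,110,140),(32,255,255),(332,173),(310,212),.115),
"spice":((170,110,90),(179,255,255),(428,170),(206,204),.10),
"soda":((6,120,120),(17,255,255),(424,205),(222,177),.085),
"cap":((0,0,0),(179,255,50),(364,137),(265,217),.215)}
for k,(lo,hi,t,s,z) in D.items():
    out=[]
    for c,p in((T,t),(S,s)):
        m=hsvmask(c,lo,hi)
        if k=="spice": m|=hsvmask(c,(0,110,90),(6,255,255))
        w=np.zeros_like(m); cv2.circle(w,p,16,255,-1); m&=w
        n,l,st,ce=cv2.connectedComponentsWithStats(m)
        i=1+np.argmax(st[1:,4]); out+= [ce[i].round(1).tolist(),st[i].tolist(),plane(c,ce[i],z).round(4)[:2].tolist()]
    print(k,*out)
for nm,uv in dict(paste=(456,187)).items(): print(nm,plane(T,uv,.055))
for nm,uv in dict(paste=(150+73/2.222,140+117/2.222)).items(): print(nm,plane(S,uv,.055))
# rack corners top z coords
q=lambda u,v:(160+u/2.5,100+v/2.5)
for uv,z in (((295,78),.075),((551,72),.075),((553,147),.075),((299,153),.075),((303,229),.03),((550,221),.03)):
    print(uv,plane(T,q(*uv),z).round(4))
q=lambda u,v:(150+u/2.222,140+v/2.222)
for uv,z in (((213,262),.075),((487,286),.075),((246,153),.03),((490,172),.03)):
    print("S",uv,plane(S,q(*uv),z).round(4))
E
```

```text
peanut [200.0, 192.6] [191, 183, 19, 20, 306] [0.4941, 0.4312] [460.9, 223.4] [457, 222, 9, 3, 14] [0.5228, 0.4232]
tuna [241.8, 208.0] [233, 199, 20, 19, 271] [0.4417, 0.3049] [413.9, 206.4] [403, 197, 22, 19, 304] [0.443, 0.3024]
pick [234.4, 174.1] [226, 166, 18, 18, 255] [0.5524, 0.3195] [423.0, 230.7] [412, 222, 22, 19, 313] [0.5552, 0.3194]
honey [331.6, 172.7] [322, 163, 20, 20, 295] [0.545, 0.0001] [310.0, 209.9] [300, 202, 22, 17, 287] [0.5477, -0.0028]
spice [427.2, 169.7] [421, 164, 14, 13, 149] [0.5476, -0.3112] [204.1, 202.3] [197, 196, 16, 13, 157] [0.5525, -0.3157]
soda [423.7, 205.2] [414, 196, 20, 19, 224] [0.433, -0.2984] [220.3, 175.1] [210, 167, 22, 17, 212] [0.4363, -0.3041]
cap [363.9, 136.7] [360, 133, 9, 9, 58] [0.6407, -0.0981] [264.6, 217.9] [260, 212, 11, 13, 106] [0.652, -0.0986]
paste [ 0.4917021  -0.41521706  0.055     ]
paste [ 0.49719827 -0.41339305  0.055     ]
(295, 78) [0.6929 0.1735 0.075 ]
(551, 72) [ 0.6911 -0.1671  0.075 ]
(553, 147) [ 0.5908 -0.1663  0.075 ]
(299, 153) [0.5923 0.1704 0.075 ]
(303, 229) [0.4941 0.1714 0.03  ]
(550, 221) [ 0.4957 -0.1648  0.03  ]
S (213, 262) [ 0.7002 -0.1574  0.075 ]
S (487, 286) [0.6871 0.1776 0.075 ]
S (246, 153) [ 0.5084 -0.1658  0.03  ]
S (490, 172) [0.4945 0.1734 0.03  ]
```

```bash
python3 - <<'E'
from m import *
T=np.load("pics/top.npy",allow_pickle=True).item();S=np.load("pics/scene.npy",allow_pickle=True).item()
# rack edges by subpixel gradient: table (low sat) -> wood (sat ~100)
sat=cv2.cvtColor(T["img"],cv2.COLOR_RGB2HSV)[:,:,1].astype(float)
def edge(line,half=5):
    line=np.array(line);thr=55
    d=np.diff(line);s=np.sign(line-thr)
    i=np.where(s[:-1]!=s[1:])[0]
    return None if len(i)!=1 else i[0]+(thr-line[i[0]])/(line[i[0]+1]-line[i[0]])
def fit(pts,dep):
    p=np.array(pts); k=np.polyfit(p[:,1-dep],p[:,dep],1)
    r=p[:,dep]-np.polyval(k,p[:,1-dep]); g=abs(r)<1
    return np.polyfit(p[g,1-dep],p[g,dep],1),len(pts),r[g].std()
E={}
for nm,r0,r1,z in (("front",184,197,.03),("back",122,135,.075)):
    P=[]
    for u in range(286,376,2):
        e=edge(sat[r0:r1,u]); 
        if e is not None: P.append(plane(T,(u,r0+e),z)[:2])
    print(nm,len(P)); P=np.array(P); k=np.polyfit(P[:,1],P[:,0],1); r=P[:,0]-np.polyval(k,P[:,1]);g=abs(r)<.004
    k=np.polyfit(P[g,1],P[g,0],1);print(k,"yaw",np.degrees(-np.arctan(k[0])),"x@y0",k[1],g.sum())
for nm,c0,c1,z,rr in (("L up",272,286,.075,(134,158)),("R up",374,388,.075,(134,158)),("L low",274,290,.03,(166,188)),("R low",372,388,.03,(166,188))):
    P=[]
    for v in range(*rr):
        e=edge(sat[v,c0:c1])
        if e is not None: P.append(plane(T,(c0+e,v),z)[:2])
    P=np.array(P); k=np.polyfit(P[:,0],P[:,1],1);print(nm,len(P),k,"yaw",np.degrees(np.arctan(k[0])),"mean",P.mean(0))
E
```

```text
front 45
[-0.00637272  0.4935125 ] yaw 0.36512502785835244 x@y0 0.4935124960461033 45
back 39
[-0.01140937  0.69482695] yaw 0.6536802802847314 x@y0 0.6948269537956013 39
L up 24 [0.0084538  0.17043359] yaw 0.4843553950680052 mean [0.6449794  0.17588611]
R up 24 [ 0.00332132 -0.16665026] yaw 0.1902967217683757 mean [ 0.63527078 -0.16454033]
L low 20 [0.00894014 0.17010321] yaw 0.5122185478567441 mean [0.54771493 0.17499986]
R low 22 [ 0.01241909 -0.17224192] yaw 0.7115251369285145 mean [ 0.5363064  -0.16558148]
```

```bash
python3 - <<'E'
from m import *
T=np.load("pics/top.npy",allow_pickle=True).item();S=np.load("pics/scene.npy",allow_pickle=True).item()
s=5
im=cv2.resize(T["img"][122:200,280:385,::-1],None,fx=7,fy=7,interpolation=cv2.INTER_CUBIC);cv2.imwrite("pics/rack7.png",im)
im=cv2.resize(S["img"][190:265,250:370,::-1],None,fx=6.6,fy=6.6,interpolation=cv2.INTER_CUBIC);cv2.imwrite("pics/rackS.png",im)
st=bot.read_state();print(R.from_rotvec(st["tcp_rot"]).as_matrix().round(3))
for nm,uv in dict(purT1=(237.5,242.5),purT2=(217.5,264)).items(): print(nm,plane(T,uv,.04)[:2])
for nm,uv in dict(purP1=(219,135),purP2=(189.5,163)).items(): print(nm,plane(T,uv,.085)[:2])
E
```

```text
[[ 0.412 -0.911 -0.   ]
 [-0.911 -0.412  0.001]
 [-0.001 -0.    -1.   ]]
purT1 [0.3259889  0.32156569]
purT2 [0.25589277 0.39007871]
purP1 [0.683802   0.36810922]
purP2 [0.59344329 0.46704057]
```

View pics/rack7.png

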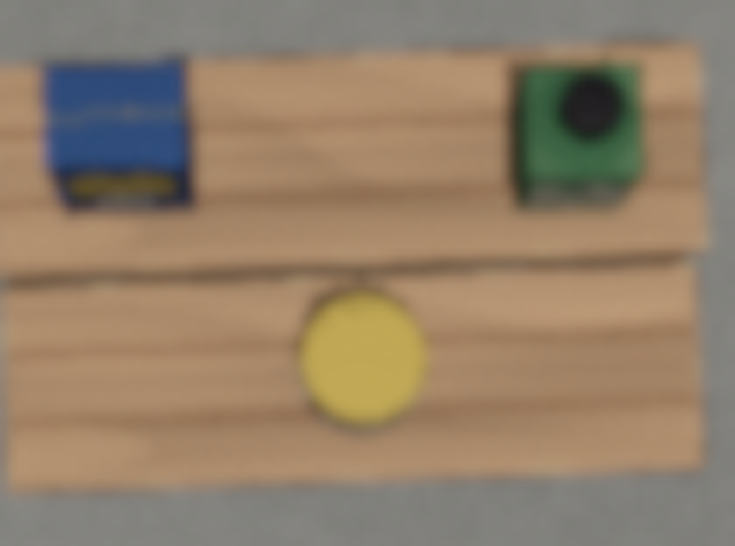

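View pics/rackS.png

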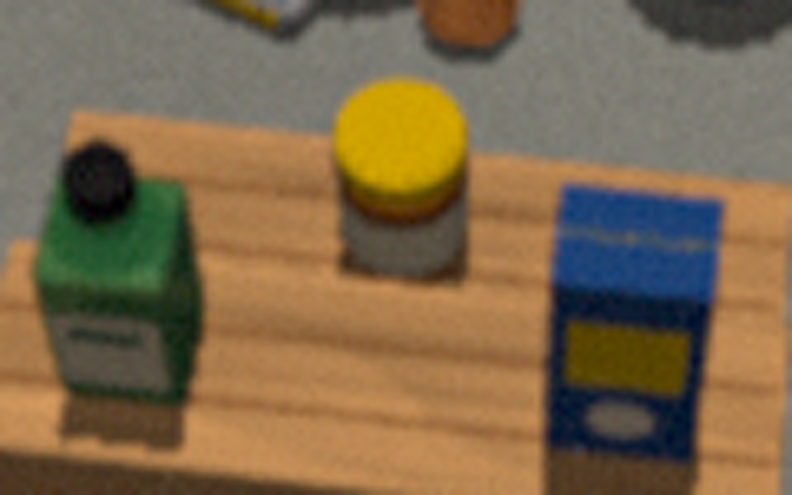

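```bash
python3 - <<'E'
from m import *
T=np.load("pics/top.npy",allow_pickle=True).item();S=np.load("pics/scene.npy",allow_pickle=True).item()
q=lambda u,v:(280+(u+.5)/7-.5,122+(v+.5)/7-.5)
r=lambda u,v:(250+(u+.5)/6.6-.5,190+(v+.5)/6.6-.5)
print("rice corners T")
for p in((45,62),(187,62),(187,168),(47,168)): print(plane(T,q(*p),.21).round(4))
print("oil shoulder T")
for p in((517,64),(642,64),(636,184),(517,184)): print(plane(T,q(*p),.173).round(4))
print("rice S")
for p in((562,187),(722,203),(712,300),(552,285)): print(plane(S,r(*p),.21).round(4))
print("rice S bottom")
for p in((548,452),(694,460)): print(plane(S,r(*p),.075).round(4))
print("oil S bottom")
for p in((65,388),(183,402)): print(plane(S,r(*p),.075).round(4))
print("oil shoulder S")
for p in((185,182),(180,290),(40,277)): print(plane(S,r(*p),.173).round(4))
E
```

```text
rice corners T
[0.6677 0.1367 0.21  ]
[0.6659 0.0753 0.21  ]
[0.6197 0.0764 0.21  ]
[0.6215 0.1369 0.21  ]
oil shoulder T
[ 0.6681 -0.0701  0.173 ]
[ 0.6666 -0.1255  0.173 ]
[ 0.613  -0.1211  0.173 ]
[ 0.6145 -0.0684  0.173 ]
rice S
[0.6254 0.0744 0.21  ]
[0.6245 0.1352 0.21  ]
[0.6671 0.1349 0.21  ]
[0.6686 0.0757 0.21  ]
rice S bottom
[0.6689 0.077  0.075 ]
[0.6644 0.137  0.075 ]
oil S bottom
[ 0.6666 -0.1273  0.075 ]
[ 0.6664 -0.0769  0.075 ]
oil shoulder S
[ 0.6195 -0.0762  0.173 ]
[ 0.6684 -0.0682  0.173 ]
[ 0.67   -0.1233  0.173 ]
```

Emit:
arm_command(steps=[-0.97, -0.95, -0.2, 0, 0, 0, 1, -0.98, -0.95, -0.2, 0, 0, 0, 1, -0.98, -0.95, -0.2, 0, 0, 0, 1, -0.98, -0.95, -0.2, 0, 0, 0, 1, -0.98, -0.95, -0.2, 0, 0, 0, 1, -0.98, -0.95, -0.2, 0, 0, 0, 1, -0.98, -0.95, -0.2, 0, 0, 0, 1, -0.98, -0.95, -0.2, 0, 0, 0, 1, -0.98, -0.95, -0.2, 0, 0, 0, 1, -0.98, -0.95, -0.2, 0, 0, 0, 1])

```text
time: 1.5
tool_pos: [0.417, -0.2287, 0.3055]
tcp_rot: [-2.64, 1.703, -0.001]
wrist_force: [0.7, 0.2, 0.2]
width: 1.0
```

Emit:
arm_command(steps=[-0.98, -0.95, -0.1, 0, 0, 0, 1, -0.98, -0.95, -0.1, 0, 0, 0, 1, -0.98, -0.95, -0.1, 0, 0, 0, 1, -0.98, -0.95, -0.1, 0, 0, 0, 1, -0.98, -0.95, -0.1, 0, 0, 0, 1, -0.98, -0.95, -0.1, 0, 0, 0, 1, 0, 0, 0, 0, 0, -1, 1, 0, 0, 0, 0, 0, -1, 1, 0, 0, 0, 0, 0, -1, 1, 0, 0, 0, 0, 0, -1, 1])

```text
time: 2.75
tool_pos: [0.4998, 0.0014, 0.3232]
tcp_rot: [2.938, -1.112, -0.0]
wrist_force: [0.6, 0.0, 0.2]
width: 1.002
```

Emit:
arm_command(steps=[0, 0, 0, 0, 0, -1, 1, 0, 0, 0, 0, 0, -1, 1, 0, 0, 0, 0, 0, -1, 1, 0, 0, 0, 0, 0, -1, 1, 0, 0, 0, 0, 0, -1, 1, 0, 0, 0, 0, 0, -1, 1, 0, 0, 0, 0, 0, -1, 1, 0, 0, 0, 0, 0, -1, 1, 0, 0, 0, 0, 0, -1, 1, 0, 0, 0, 0, 0, -1, 1])

```text
time: 4.0
tool_pos: [0.4998, 0.0012, 0.3232]
tcp_rot: [-3.101, -0.506, 0.0]
wrist_force: [0.8, -0.3, 0.3]
width: 0.997
```

Emit:
arm_command(steps=[0, 0, 0, 0, 0, -1, 1, 0, 0, 0, 0, 0, -1, 1, 0, 0, 0, 0, 0, -1, 1, 0, 0, 0, 0, 0, -1, 1, 0, 0, 0, 0, 0, -1, 1, 0, 0, 0, 0, 0, -1, 1, 0, 0, 0, 0, 0, -1, 1, 0, 0, 0, 0, 0, -1, 1, 0, 0, 0, 0, 0, -1, 1, 0, 0, 0, 0, 0, -1, 1])

```text
time: 5.25
tool_pos: [0.4998, 0.0012, 0.3232]
tcp_rot: [-2.432, -1.988, 0.0]
wrist_force: [0.1, 0.5, -0.6]
width: 1.002
```

Emit:
arm_command(steps=[0, 0, 0, 0, 0, -1, 1, 0, 0, 0, 0, 0, -1, 1])

```text
time: 5.5
tool_pos: [0.4998, 0.0013, 0.3232]
tcp_rot: [-2.211, -2.232, 0.0]
wrist_force: [0.5, -0.3, 0.3]
width: 0.999
```

```bash
cat >> m.py <<'E'
def wrist(name):
    st=bot.read_state(); c=bot.read_camera("wrist")
    M=np.eye(4);M[:3,:3]=R.from_rotvec(st["tcp_rot"]).as_matrix();M[:3,3]=st["tool_pos"]
    c["pose"]=M@c["T_tool_cam"]; cv2.imwrite(f"pics/{name}.png",c["img"][:,:,::-1]); np.save(f"pics/{name}.npy",c,allow_pickle=True)
    return c
K4=np.zeros(4)
def wplane(c,uv,z):
    K=c["camera_matrix"];x=(uv[0]-K[0,2])/K[0,0];y=(uv[1]-K[1,2])/K[1,1];t=np.hypot(x,y)
    d=np.array([x/t*np.sin(t),y/t*np.sin(t),np.cos(t)]) if t>1e-9 else np.array([0,0,1.])
    o=c["pose"][:3,3];d=c["pose"][:3,:3]@d;return o+d*(z-o[2])/d[2]
def wproj(c,p):
    P=c["pose"];q=P[:3,:3].T@(np.asarray(p)-P[:3,3]);th=np.arctan2(np.hypot(q[0],q[1]),q[2]);a=np.arctan2(q[1],q[0]);K=c["camera_matrix"]
    return np.array([K[0,2]+K[0,0]*th*np.cos(a),K[1,2]+K[1,1]*th*np.sin(a)])
E
python3 - <<'E'
from m import *
c=wrist("w1"); print(R.from_rotvec(bot.read_state()["tcp_rot"]).as_matrix().round(4))
E
```

```text
[[-1.230e-02  9.999e-01 -1.000e-04]
 [ 9.999e-01  1.230e-02  0.000e+00]
 [ 0.000e+00 -1.000e-04 -1.000e+00]]
```

View pics/w1.png

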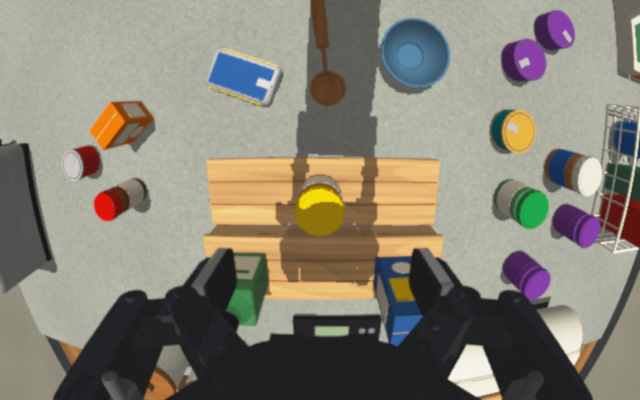

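The wrist view shows the rack front edge at row 158, the honey lid at (320,212), oil at (247,280) and rice at (400,290). Goods: tuna (515,131), peanut lid (587,177), spice lid (108,206), paste top (76,163). I'll cross-check the positions from here.

```bash
python3 - <<'E'
from m import *
c=np.load("pics/w1.npy",allow_pickle=True).item()
for n,uv,z in (("front R? ",(208,159),.03),("frontL",(440,160),.03),("upfrontR",(204,236),.075),("upfrontL",(443,236),.075),("honey",(321,212),.115),("tuna",(516,131),.04),("peanut",(587,178),.095),("pick",(533,208),.085),("spice",(106,206),.1),("paste",(76,164),.055),("oil base front",(265,256),.173),("rice topR",(375,258),.21),("backR",(215,300),.075)):
    print(n,wplane(c,uv,z).round(4)[:2])
E
```

```text
front R?  [ 0.497  -0.1628]
frontL [0.495  0.1715]
upfrontR [ 0.5973 -0.1623]
upfrontL [0.5942 0.1712]
honey [5.452e-01 5.000e-04]
tuna [0.4421 0.2946]
peanut [0.4976 0.4188]
pick [0.55   0.3151]
spice [ 0.548  -0.3084]
paste [ 0.4919 -0.4051]
oil base front [ 0.5732 -0.056 ]
rice topR [0.5548 0.0486]
backR [ 0.7058 -0.1614]
```

Emit:
arm_command(steps=[0.95, -0.01, 0, 0, 0, 0, 1, 0.95, -0.01, 0, 0, 0, 0, 1, 0.95, -0.01, 0, 0, 0, 0, 1, 0.95, -0.01, 0, 0, 0, 0, 1, 0.95, -0.01, 0, 0, 0, 0, 1, 0.95, -0.01, 0, 0, 0, 0, 1, 0.95, -0.01, 0, 0, 0, 0, 1, 0.95, -0.01, 0, 0, 0, 0, 1, 0.95, -0.01, 0, 0, 0, 0, 1, 0.95, -0.01, 0, 0, 0, 0, 1])

```text
time: 6.8
tool_pos: [0.4951, 0.2871, 0.3232]
tcp_rot: [2.217, 2.226, -0.0]
wrist_force: [0.0, -1.0, -0.5]
width: 0.999
```

Emit:
arm_command(steps=[0.95, 0, 0.5, 0, 0, 0, 1, 0.95, 0, 0.5, 0, 0, 0, 1, 0.95, 0, 0.5, 0, 0, 0, 1, 0.95, 0, 0.5, 0, 0, 0, 1, 0.8, 0, 0.5, 0, 0, 0, 1, 0, 0, 0, 0, 0, 0, 1])

```text
time: 7.55
tool_pos: [0.4933, 0.425, 0.246]
tcp_rot: [-2.213, -2.229, 0.006]
wrist_force: [-0.8, -0.3, -0.5]
width: 1.004
```

```bash
python3 - <<'E'
from m import *
c=wrist("w2"); print(bot.read_state()["tool_pos"])
E
```

```text
[0.49387408 0.42430091 0.24710882]
```

View pics/w2.png

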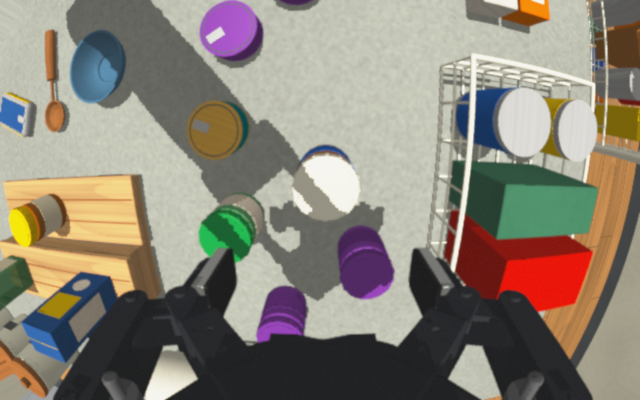

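```bash
python3 - <<'E'
from m import *
c=np.load("pics/w2.npy",allow_pickle=True).item()
for n,uv,z in (("peanut",(326,187),.095),("peanutL",(292,187),.095),("peanutR",(359,187),.095),("tuna",(216,130),.04),("pick",(226,235),.085),("purp",(365,275),.085)):
    print(n,wplane(c,uv,z).round(4)[:2])
E
```

```text
peanut [0.4937 0.4284]
peanutL [0.4939 0.3967]
peanutR [0.4934 0.4593]
tuna [0.4426 0.306 ]
pick [0.5487 0.3243]
purp [0.5939 0.4719]
```

Emit:
arm_command(steps=[0.15, 0, 0.9, 0, 0, 0, 1, 0, 0, 1, 0, 0, 0, 1, 0, 0, 1, 0, 0, 0, 1, 0, 0, 1, 0, 0, 0, 1, 0, 0, 1, 0, 0, 0, 1, 0, 0, 1, 0, 0, 0, 1, 0, 0, 0, 0, 0, 0, 0.5, 0, 0, 0, 0, 0, 0, 0.5, 0, 0, 0, 0, 0, 0, 0.5, 0, 0, 0, 0, 0, 0, 0.5], squeeze=50)

```text
time: 8.85
tool_pos: [0.4947, 0.4289, 0.0721]
tcp_rot: [2.215, 2.228, 0.002]
wrist_force: [-0.5, -0.6, -4.8]
width: 0.735
```

Emit:
arm_command(steps=[0, 0, 0, 0, 0, 0, 0.4, 0, 0, 0, 0, 0, 0, 0.4])

```text
time: 9.1
tool_pos: [0.4943, 0.4287, 0.0714]
tcp_rot: [2.215, 2.228, -0.0]
wrist_force: [-0.6, -0.3, -5.2]
width: 0.736
```

Emit:
arm_command(steps=[0, 0, -0.5, 0, 0, 0, 0.3, 0, 0, -1, 0, 0, 0, 0.3, 0, 0, -1, 0, 0, 0, 0.3, 0, 0, -1, 0, 0, 0, 0.3, 0, 0, -1, 0, 0, 0, 0.3, 0, 0, -1, 0, 0, 0, 0.3, 0, 0, -1, 0, 0, 0, 0.3, 0, 0, -1, 0, 0, 0, 0.3, 0, 0, -0.5, 0, 0, 0, 0.3])

```text
time: 10.22
tool_pos: [0.495, 0.4292, 0.3149]
tcp_rot: [2.215, 2.228, 0.007]
wrist_force: [-0.3, 0.5, -4.3]
width: 0.738
```

Emit:
arm_command(steps=[-0.6, 0.2, -0.3, 0, 0, 0, 0.3, -0.9, 0.35, 0, 0, 0, 0, 0.3, -0.9, 0.35, 0, 0, 0, 0, 0.3, -0.9, 0.35, 0, 0, 0, 0, 0.3, -0.9, 0.35, 0, 0, 0, 0, 0.3, -0.9, 0.35, 0, 0, 0, 0, 0.3, -0.9, 0.35, 0, 0, 0, 0, 0.3, -0.9, 0.35, 0, 0, 0, 0, 0.3, -0.9, 0.35, 0, 0, 0, 0, 0.3, -0.9, 0.35, 0, 0, 0, 0, 0.3])

```text
time: 11.48
tool_pos: [0.596, 0.1659, 0.3189]
tcp_rot: [-2.215, -2.227, 0.004]
wrist_force: [-0.2, 0.4, -4.1]
width: 0.737
```

Emit:
arm_command(steps=[-0.9, 0.3, 0, 0, 0, 0, 0.3, -0.9, 0.3, 0, 0, 0, 0, 0.3, -0.9, 0.3, 0, 0, 0, 0, 0.3, -0.9, 0.3, 0, 0, 0, 0, 0.3, -0.9, 0.25, 0, 0, 0, 0, 0.3, -0.5, 0.1, 0, 0, 0, 0, 0.3, -0.3, 0, 0, 0, 0, 0, 0.3, 0, 0, 0, 0, 0, 0, 0.3])

```text
time: 12.48
tool_pos: [0.6435, 0.0093, 0.32]
tcp_rot: [-2.215, -2.227, 0.001]
wrist_force: [-0.5, 1.2, -3.3]
width: 0.733
```

```bash
python3 - <<'E'
from m import *
c=wrist("w3"); s=bot.read_state(); print(s["tool_pos"],s["width"],s["time"],s["wrist_force"]); print(R.from_rotvec(s["tcp_rot"]).as_matrix().round(4))
E
```

```text
[0.6435182  0.00990458 0.32014875] 0.7346434710582168 12.525 [-0.46608954  0.43761872 -4.0867805 ]
[[-5.8e-03  1.0e+00 -5.0e-04]
 [ 1.0e+00  5.8e-03  6.0e-04]
 [ 6.0e-04 -5.0e-04 -1.0e+00]]
```

View pics/w3.png

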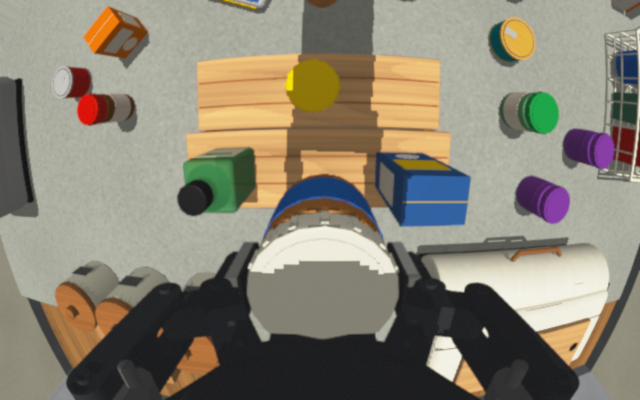

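The jar is held level. Rice top is at (425,190) and the oil cap at (195,198), with free space on both sides. Lowering now.

Emit:
arm_command(steps=[-0.2, 0.05, 0, 0, 0, 0, 0.3, 0, 0, 0.8, 0, 0, 0, 0.3, 0, 0, 1, 0, 0, 0, 0.3, 0, 0, 1, 0, 0, 0, 0.3, 0, 0, 1, 0, 0, 0, 0.3, 0, 0, 1, 0, 0, 0, 0.3, 0, 0, 0.5, 0, 0, 0, 0.3, 0, 0, 0.3, 0, 0, 0, 0.3, 0, 0, 0, 0, 0, 0, 0.3])

```text
time: 13.65
tool_pos: [0.6455, 0.0037, 0.1524]
tcp_rot: [-2.215, -2.228, 0.0]
wrist_force: [-0.2, 0.4, -4.2]
width: 0.736
```

Emit:
arm_command(steps=[0, 0, 0.1, 0, 0, 0, 0.3, 0, 0, 0.06, 0, 0, 0, 0.3, 0, 0, 0, 0, 0, 0, 0.3])

```text
time: 14.02
tool_pos: [0.6455, 0.0036, 0.1479]
tcp_rot: [2.215, 2.228, 0.001]
wrist_force: [-0.5, -0.2, -4.3]
width: 0.74
```

Emit:
arm_command(steps=[0, 0, 0.05, 0, 0, 0, 0.3, 0, 0, 0.02, 0, 0, 0, 0.3, 0, 0, 0, 0, 0, 0, 0.3])

```text
time: 14.4
tool_pos: [0.6458, 0.0036, 0.1462]
tcp_rot: [2.214, 2.227, 0.001]
wrist_force: [-0.4, 0.6, 1.2]
width: 0.737
```

Emit:
arm_command(steps=[0, 0, 0, 0, 0, 0, 0.8, 0, 0, 0, 0, 0, 0, 0.9, 0, 0, 0, 0, 0, 0, 0.95, 0, 0, -0.4, 0, 0, 0, 0.95, 0, 0, -1, 0, 0, 0, 0.95, 0, 0, -1, 0, 0, 0, 0.95, 0, 0, -1, 0, 0, 0, 1, 0, 0, -1, 0, 0, 0, 1, 0, 0, -1, 0, 0, 0, 1])

```text
time: 15.52
tool_pos: [0.6455, 0.0038, 0.3096]
tcp_rot: [2.214, 2.228, 0.002]
wrist_force: [0.6, 0.9, -0.7]
width: 1.002
```

```bash
python3 - <<'E'
from m import *
c=wrist("w4"); s=bot.read_state(); print(s["tool_pos"],s["width"],s["time"],s["wrist_force"])
E
```

```text
[0.64748925 0.00374067 0.31499906] 0.999911706225155 15.575 [ 1.13322258 -1.00838042  3.11564189]
```

View pics/w4.png

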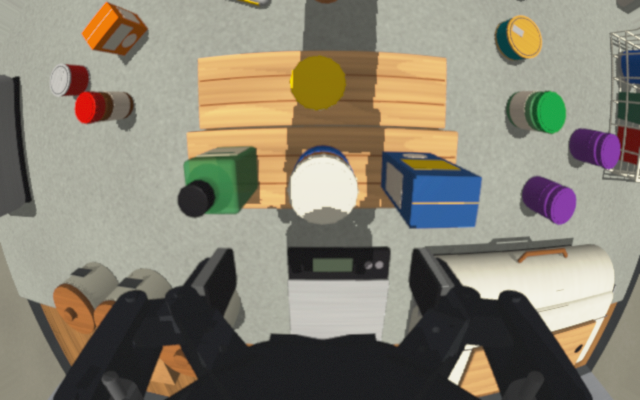

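The peanut jar stands upright midway between the oil and the rice (lid centre at about (324,190)). Next the tuna.

Emit:
arm_command(steps=[0.9, -0.6, 0, 0, 0, 0, 1, 0.9, -0.6, 0, 0, 0, 0, 1, 0.9, -0.6, 0, 0, 0, 0, 1, 0.9, -0.6, 0, 0, 0, 0, 1, 0.9, -0.6, 0, 0, 0, 0, 1, 0.9, -0.6, 0, 0, 0, 0, 1, 0.9, -0.6, 0, 0, 0, 0, 1, 0.9, -0.6, 0.2, 0, 0, 0, 1, 0.9, -0.6, 0.4, 0, 0, 0, 1, 0.9, -0.6, 0.6, 0, 0, 0, 1])

```text
time: 16.82
tool_pos: [0.4637, 0.2738, 0.2726]
tcp_rot: [2.214, 2.228, 0.005]
wrist_force: [0.3, 0.8, -0.6]
width: 0.998
```

Emit:
arm_command(steps=[0.8, -0.5, 0.8, 0, 0, 0, 1, 0.3, -0.28, 1, 0, 0, 0, 1, 0, 0, 0, 0, 0, 0, 1])

```text
time: 17.2
tool_pos: [0.438, 0.3051, 0.2153]
tcp_rot: [-2.212, -2.229, 0.008]
wrist_force: [0.5, 0.2, 1.0]
width: 0.998
```

```bash
python3 - <<'E'
from m import *
c=wrist("w5"); s=bot.read_state(); print(s["tool_pos"],s["width"],s["time"],s["wrist_force"]);print(wproj(c,(.442,.3055,.04)))
m=hsvmask(c,(12,80,120),(30,255,255));n,l,st,ce=cv2.connectedComponentsWithStats(m)
for i in range(1,n):
    if st[i,4]>300: print(st[i],ce[i],wplane(c,ce[i],.04))
E
```

```text
[0.4395416  0.30525814 0.21712964] 0.9993768404636378 17.25 [-0.59489809  0.84313623 -0.14513896]
[322.81889168 184.69383517]
[596   0  26  79 837] [608.72879331  44.41099164] [0.23512938 0.69267045 0.04      ]
[ 80  44  13  62 575] [85.71130435 73.32347826] [0.30342377 0.02134625 0.04      ]
[ 83 106  27  62 862] [ 95.83526682 146.18909513] [0.39380847 0.03338993 0.04      ]
[ 286  152   67   64 2917] [320.9218375  183.66712376] [0.4409496  0.30357874 0.04      ]
[   30   217   182   117 11915] [114.34049517 261.1263953 ] [0.54598191 0.02951795 0.04      ]
[  0 379  42  21 563] [ 17.6642984  391.43872114] [ 1.1221933  -0.68147996  0.04      ]
```

View pics/w5.png

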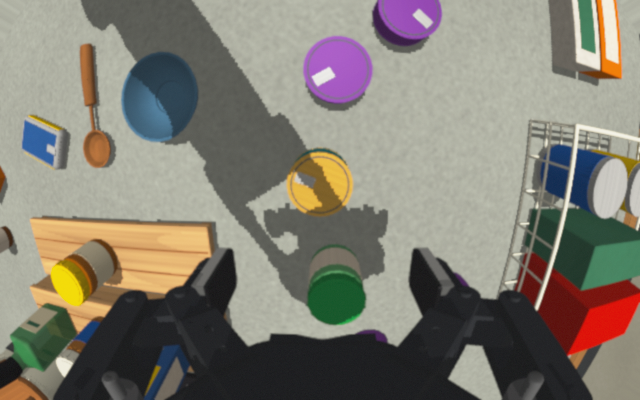

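The tuna top is at (320,183), centred between the jaws. The pickles at (335,295) are clear. Descending.

Emit:
arm_command(steps=[-0.02, 0.05, 1, 0, 0, 0, 1, 0, 0, 1, 0, 0, 0, 1, 0, 0, 1, 0, 0, 0, 1, 0, 0, 1, 0, 0, 0, 1, 0, 0, 1, 0, 0, 0, 1, 0, 0, 1, 0, 0, 0, 1, 0, 0, 0.4, 0, 0, 0, 1, 0, 0, 0, 0, 0, 0, 0.7, 0, 0, 0, 0, 0, 0, 0.5, 0, 0, 0, 0, 0, 0, 0.4], squeeze=40)

```text
time: 18.5
tool_pos: [0.4429, 0.3054, 0.0268]
tcp_rot: [2.215, 2.227, 0.004]
wrist_force: [0.4, -0.2, 1.2]
width: 0.758
```

Emit:
arm_command(steps=[0, 0, 0, 0, 0, 0, 0.3, 0, 0, 0, 0, 0, 0, 0.3])

```text
time: 18.75
tool_pos: [0.4429, 0.3055, 0.0268]
tcp_rot: [2.214, 2.228, 0.004]
wrist_force: [-0.2, -0.5, 6.1]
width: 0.761
```

Emit:
arm_command(steps=[0, 0, -0.5, 0, 0, 0, 0.3, 0, 0, -1, 0, 0, 0, 0.3, 0, 0, -1, 0, 0, 0, 0.3, 0, 0, -1, 0, 0, 0, 0.3, 0, 0, -1, 0, 0, 0, 0.3, 0, 0, -1, 0, 0, 0, 0.3, -0.5, 0.1, -0.5, 0, 0, 0, 0.3, -1, 0.25, 0, 0, 0, 0, 0.3, -1, 0.25, 0, 0, 0, 0, 0.3, -1, 0.25, 0, 0, 0, 0, 0.3])

```text
time: 20.0
tool_pos: [0.4672, 0.1979, 0.2047]
tcp_rot: [-2.214, -2.228, 0.003]
wrist_force: [-0.1, 0.3, -0.8]
width: 0.758
```

Emit:
arm_command(steps=[-1, 0.25, 0, 0, 0, 0, 0.3, -1, 0.25, 0, 0, 0, 0, 0.3, -1, 0.25, 0, 0, 0, 0, 0.3, -1, 0.25, 0, 0, 0, 0, 0.3, -1, 0.25, 0, 0, 0, 0, 0.3, -1, 0.25, 0, 0, 0, 0, 0.3, -1, 0.25, 0, 0, 0, 0, 0.3, -1, 0.25, 0, 0, 0, 0, 0.3, -1, 0.25, 0, 0, 0, 0, 0.3, -0.9, 0.22, 0, 0, 0, 0, 0.3])

```text
time: 21.25
tool_pos: [0.5425, -0.0984, 0.2046]
tcp_rot: [-2.215, -2.226, 0.002]
wrist_force: [-0.2, -0.4, -0.2]
width: 0.762
```

```bash
python3 - <<'E'
from m import *
c=wrist("w6"); s=bot.read_state(); print(s["tool_pos"],s["width"],s["time"],s["wrist_force"],s["tcp_rot"])
t=bot.read_camera("top");np.save("pics/top6.npy",t,allow_pickle=True)
cv2.imwrite("pics/top6.png",cv2.resize(t["img"][100:240,260:480,::-1],None,fx=3.6,fy=3.6,interpolation=cv2.INTER_CUBIC))
E
```

```text
[ 0.54346101 -0.10133495  0.20475137] 0.7556065484714531 21.3 [ 1.26137335 -2.67612741 -0.90696008] [ 2.2155701   2.22532315 -0.00409314]
```

View pics/w6.png

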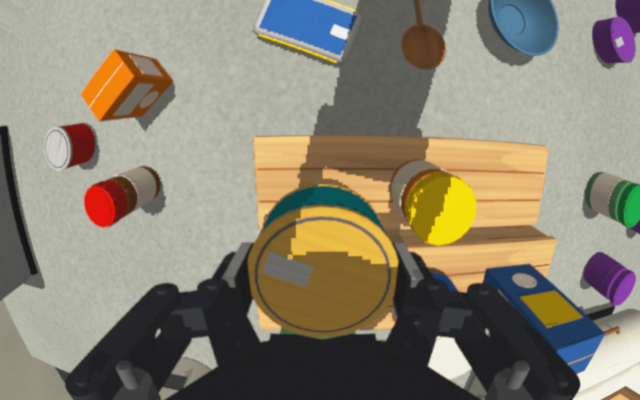

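Emit:
arm_command(steps=[0, 0, 0, 0, 0, 0, 0.3, 0, 0, 1, 0, 0, 0, 0.3, 0, 0, 1, 0, 0, 0, 0.3, 0, 0, 1, 0, 0, 0, 0.3, 0, 0, 0.9, 0, 0, 0, 0.3, 0, 0, 0.4, 0, 0, 0, 0.3, 0, 0, 0, 0, 0, 0, 0.3])

```text
time: 22.22
tool_pos: [0.5427, -0.0959, 0.0756]
tcp_rot: [-2.213, -2.227, 0.002]
wrist_force: [-0.4, -0.0, -1.1]
width: 0.758
```

Emit:
arm_command(steps=[-0.09, 0.07, 0.3, 0, 0, 0, 0.3, 0, 0, 0.2, 0, 0, 0, 0.3, 0, 0, 0.08, 0, 0, 0, 0.3, 0, 0, 0, 0, 0, 0, 0.3])

```text
time: 22.72
tool_pos: [0.5457, -0.0993, 0.0589]
tcp_rot: [-2.215, -2.228, 0.0]
wrist_force: [0.3, -0.2, -1.0]
width: 0.758
```

Emit:
arm_command(steps=[0, 0, 0.06, 0, 0, 0, 0.3, 0, 0, 0.03, 0, 0, 0, 0.3, 0, 0, 0, 0, 0, 0, 0.3])

```text
time: 23.1
tool_pos: [0.5459, -0.0993, 0.0568]
tcp_rot: [2.215, 2.228, 0.0]
wrist_force: [-1.8, -0.2, 2.9]
width: 0.757
```

Emit:
arm_command(steps=[0, 0, 0, 0, 0, 0, 0.8, 0, 0, 0, 0, 0, 0, 0.88, 0, 0, 0, 0, 0, 0, 0.88, 0, 0, -0.4, 0, 0, 0, 0.88, 0, 0, -1, 0, 0, 0, 0.88, 0, 0, -1, 0, 0, 0, 0.9, 0, 0, -1, 0, 0, 0, 1, 0, 0, -1, 0, 0, 0, 1, 0, 0, -1, 0, 0, 0, 1, 0, 0, -0.6, 0, 0, 0, 1])

```text
time: 24.35
tool_pos: [0.5466, -0.0993, 0.239]
tcp_rot: [2.213, 2.226, 0.003]
wrist_force: [0.3, -0.9, -0.4]
width: 1.001
```

Emit:
arm_command(steps=[-1, -0.17, 0, 0, 0, 0, 1, -1, -0.17, 0, 0, 0, 0, 1, -1, -0.17, 0, 0, 0, 0, 1, -1, -0.17, 0, 0, 0, 0, 1, -1, -0.17, 0, 0, 0, 0, 1, -1, -0.17, 0, 0, 0, 0, 1, -1, -0.17, 0, 0, 0, 0, 1, -1, -0.17, 0, 0, 0, 0, 1, -1, -0.17, 0, 0, 0, 0, 1, -1, -0.17, 0, 0, 0, 0, 1])

```text
time: 25.6
tool_pos: [0.4962, -0.4002, 0.236]
tcp_rot: [-2.214, -2.227, -0.0]
wrist_force: [0.0, -0.2, -0.2]
width: 1.004
```

Emit:
arm_command(steps=[-0.4, -0.05, 0.3, 0, 0, 0, 1, 0, 0, 0, 0, 0, 0, 1, 0, 0, 0, 0, 0, 0, 1])

```text
time: 25.98
tool_pos: [0.4952, -0.4104, 0.2267]
tcp_rot: [-2.213, -2.228, -0.001]
wrist_force: [0.4, -0.3, -0.7]
width: 0.998
```

```bash
python3 - <<'E'
from m import *
c=wrist("w7"); s=bot.read_state(); print(s["tool_pos"],s["width"],s["time"],s["wrist_force"],s["tcp_rot"])
print(wproj(c,(.492,-.415,.055)))
t=bot.read_camera("top");np.save("pics/top7.npy",t,allow_pickle=True)
cv2.imwrite("pics/top7.png",cv2.resize(t["img"][100:240,260:480,::-1],None,fx=3.6,fy=3.6,interpolation=cv2.INTER_CUBIC))
E
```

```text
[ 0.49537144 -0.41045103  0.22710728] 1.0005762718287639 26.025 [-0.37290046 -0.3848592   0.32337611] [-2.21336563e+00 -2.22844089e+00 -5.66488444e-04]
[317.08655749 177.92130359]
```

View pics/w7.png

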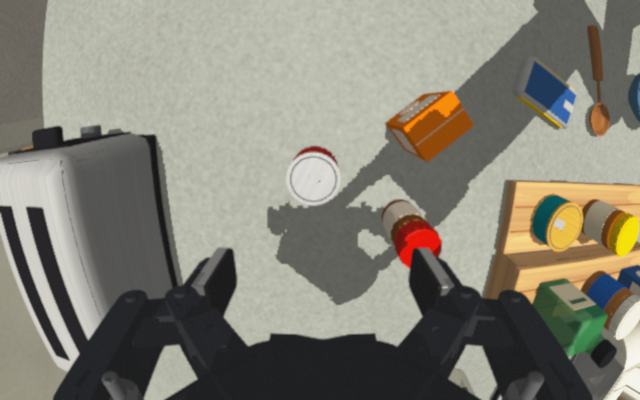

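View pics/top7.png

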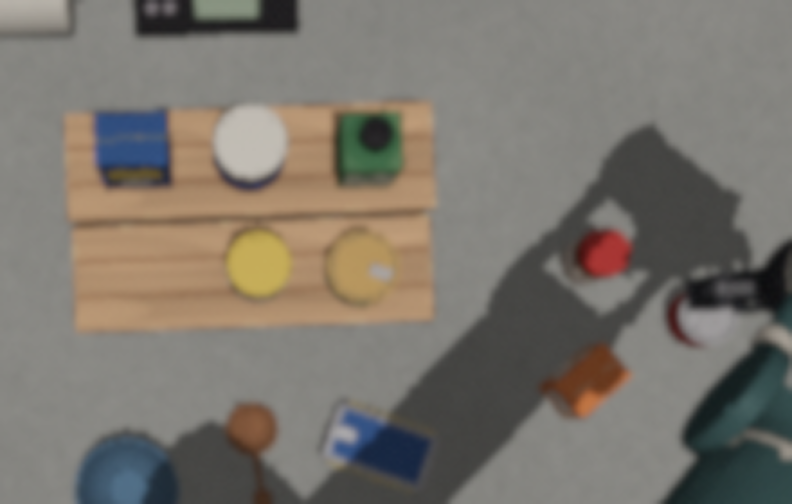

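```bash
python3 - <<'E'
from m import *
c=np.load("pics/w7.npy",allow_pickle=True).item()
print("paste",wplane(c,(313.5,177),.055),wplane(c,(287.5,177),.055),wplane(c,(339.5,177),.055)); print("spice",wplane(c,(417,243),.1))
print("tuna wr",wplane(c,(562,225),.07))
T=np.load("pics/top7.npy",allow_pickle=True).item()
for lo,hi,p,z in(((12,80,110),(30,255,255),(360,174),.07),):
    m=hsvmask(T,(17,80,110),(30,255,255));w=np.zeros_like(m);cv2.circle(w,p,14,255,-1);m&=w
    n,l,st,ce=cv2.connectedComponentsWithStats(m);print(st[1:],ce[1:])
q=lambda u,v:(260+(u+.5)/3.6-.5,100+(v+.5)/3.6-.5)
print("tuna top",plane(T,q(362,267),.07)); print("peanut",plane(T,q(251,141),.17)); print("honey",plane(T,q(259,263),.115))
E
```

```text
paste [ 0.49108223 -0.4185572   0.055     ] [ 0.49116833 -0.44444892  0.055     ] [ 0.4908985  -0.39277982  0.055     ]
spice [ 0.5426316  -0.32104561  0.1       ]
tuna wr [ 0.5419442  -0.10776093  0.07      ]
[[350 164  21  22 326]] [[359.7208589  173.92331288]]
tuna top [ 0.54339737 -0.09565925  0.07      ]
peanut [0.64548879 0.0053113  0.17      ]
honey [5.45105567e-01 1.59505126e-04 1.15000000e-01]
```

Emit:
arm_command(steps=[-0.22, -0.13, 0.6, 0, 0, 0, 1, 0, 0, 1, 0, 0, 0, 1, 0, 0, 1, 0, 0, 0, 1, 0, 0, 1, 0, 0, 0, 1, 0, 0, 1, 0, 0, 0, 1, 0, 0, 1, 0, 0, 0, 1, 0, 0, 1, 0, 0, 0, 1, 0, 0, 0, 0, 0, 0, 0.7, 0, 0, 0, 0, 0, 0, 0.5, 0, 0, 0, 0, 0, 0, 0.3], squeeze=40)

```text
time: 27.32
tool_pos: [0.4922, -0.4191, 0.0309]
tcp_rot: [2.213, 2.226, 0.0]
wrist_force: [0.5, -0.2, -1.9]
width: 0.611
```

Emit:
arm_command(steps=[0, 0, 0, 0, 0, 0, 0.2, 0, 0, 0, 0, 0, 0, 0.2, 0, 0, 0, 0, 0, 0, 0.2])

```text
time: 27.7
tool_pos: [0.4915, -0.4183, 0.0297]
tcp_rot: [2.214, 2.228, 0.0]
wrist_force: [-0.2, -0.4, -0.3]
width: 0.607
```

Emit:
arm_command(steps=[0, 0, -0.5, 0, 0, 0, 0.2, 0, 0, -1, 0, 0, 0, 0.2, 0, 0, -1, 0, 0, 0, 0.2, 0, 0, -1, 0, 0, 0, 0.2, 0, 0, -1, 0, 0, 0, 0.2, 0, 0, -1, 0, 0, 0, 0.2, 0, 0, -0.6, 0, 0, 0, 0.2])

```text
time: 28.58
tool_pos: [0.492, -0.4188, 0.2154]
tcp_rot: [2.212, 2.225, 0.0]
wrist_force: [-0.7, -0.7, -2.2]
width: 0.611
```

Emit:
arm_command(steps=[1, 0.18, 0, 0, 0, 0, 0.2, 1, 0.18, 0, 0, 0, 0, 0.2, 1, 0.18, 0, 0, 0, 0, 0.2, 1, 0.18, 0, 0, 0, 0, 0.2, 1, 0.18, 0, 0, 0, 0, 0.2, 1, 0.18, 0, 0, 0, 0, 0.2, 1, 0.18, 0, 0, 0, 0, 0.2, 1, 0.18, 0, 0, 0, 0, 0.2, 1, 0.18, 0, 0, 0, 0, 0.2, 1, 0.18, 0, 0, 0, 0, 0.2])

```text
time: 29.82
tool_pos: [0.5433, -0.1168, 0.2123]
tcp_rot: [-2.215, -2.228, 0.0]
wrist_force: [0.2, -0.4, -2.2]
width: 0.614
```

Emit:
arm_command(steps=[0.6, 0.03, 0, 0, 0, 0, 0.2, 0, 0, 0, 0, 0, 0, 0.2, 0, 0, 0, 0, 0, 0, 0.2])

```text
time: 30.2
tool_pos: [0.5442, -0.1006, 0.2123]
tcp_rot: [2.215, 2.228, -0.001]
wrist_force: [0.1, -0.0, -0.6]
width: 0.606
```

```bash
python3 - <<'E'
from m import *
c=wrist("w8"); s=bot.read_state(); print(s["tool_pos"],s["width"],s["time"],s["wrist_force"],s["tcp_rot"])
E
```

```text
[ 0.54417095 -0.10077365  0.21229381] 0.612669967666585 30.25 [-0.72099649 -0.21093536 -1.04155717] [ 2.21539972e+00  2.22705410e+00 -6.91158328e-04]
```

View pics/w8.png

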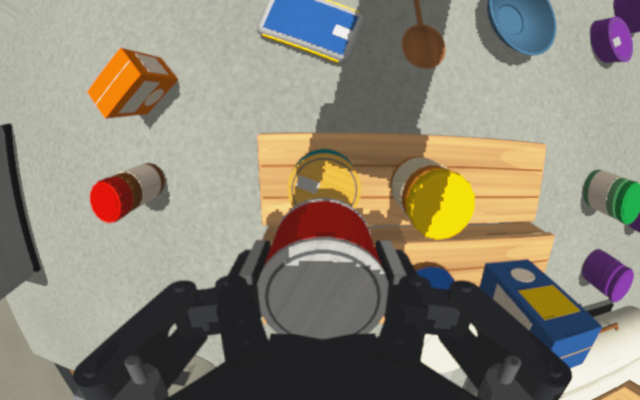

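```bash
python3 - <<'E'
from m import *
c=np.load("pics/w8.npy",allow_pickle=True).item()
im=c["img"][130:230,270:380,::-1]; cv2.imwrite("pics/w8z.png",cv2.resize(im,None,fx=6,fy=6,interpolation=cv2.INTER_CUBIC))
P=np.array([wplane(c,p,.07)[:2] for p in((290,183),(357,185),(324,150),(300,158),(348,160))]);print(P)
t=c["pose"][:3,:3]
E
```

```text
[[ 0.53909335 -0.12948873]
 [ 0.54056182 -0.06904153]
 [ 0.50908922 -0.09908499]
 [ 0.51629484 -0.12020736]
 [ 0.51780129 -0.07779966]]
```

View pics/w8z.png

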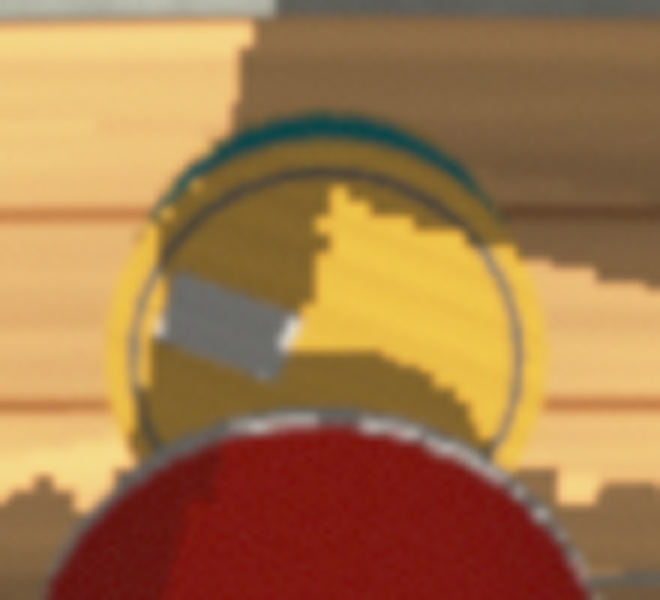

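```bash
python3 - <<'E'
from m import *
c=np.load("pics/w8.npy",allow_pickle=True).item()
P=np.array([wplane(c,(270+(u+.5)/6-.5,130+(v+.5)/6-.5),.07)[:2] for u,v in((106,345),(546,350),(325,138),(175,205),(478,207),(124,430),(120,275),(535,280))])
A=np.c_[2*P,np.ones(len(P))];s=np.linalg.lstsq(A,(P**2).sum(1),rcond=None)[0];print(s[:2],np.sqrt(s[2]+s[0]**2+s[1]**2))
# paste in hand: top circle
H=c["img"];cv2.imwrite("pics/w8y.png",cv2.resize(H[190:350,240:400,::-1],None,fx=3.7,fy=3.7))
z=.2123-.0297+.055
for p in((258,290),(388,290),(323,343),(323,237)): print(wplane(c,p,z))
E
```

```text
[ 0.54498982 -0.09881759] 0.03311696934299253
[ 0.54114234 -0.12592367  0.2376    ]
[ 0.54083641 -0.07415253  0.2376    ]
[ 0.56924481 -0.09984112  0.2376    ]
[ 0.51741249 -0.10021966  0.2376    ]
```

The circle fit puts the tuna at (0.545, -0.099) with radius 33.1 mm, which matches its size. The held paste is within about 2 mm of that. Correcting and lowering.

Emit:
arm_command(steps=[0.04, 0.06, 0.6, 0, 0, 0, 0.2, 0, 0, 0.9, 0, 0, 0, 0.2, 0, 0, 0.9, 0, 0, 0, 0.2, 0, 0, 0.7, 0, 0, 0, 0.2, 0, 0, 0.4, 0, 0, 0, 0.2, 0, 0, 0.1, 0, 0, 0, 0.2, 0, 0, 0, 0, 0, 0, 0.2])

```text
time: 31.12
tool_pos: [0.5464, -0.0989, 0.1045]
tcp_rot: [2.215, 2.227, 0.0]
wrist_force: [-0.7, 1.2, -0.9]
width: 0.612
```

Emit:
arm_command(steps=[0, 0, 0.1, 0, 0, 0, 0.2, 0, 0, 0.06, 0, 0, 0, 0.2, 0, 0, 0, 0, 0, 0, 0.2])

```text
time: 31.5
tool_pos: [0.5463, -0.0987, 0.0997]
tcp_rot: [2.214, 2.228, 0.0]
wrist_force: [0.6, 0.2, -1.6]
width: 0.607
```

Emit:
arm_command(steps=[0, 0, 0.04, 0, 0, 0, 0.2, 0, 0, 0, 0, 0, 0, 0.2])

```text
time: 31.75
tool_pos: [0.5464, -0.0987, 0.0996]
tcp_rot: [2.214, 2.228, 0.0]
wrist_force: [-2.5, 0.0, 6.6]
width: 0.608
```

Emit:
arm_command(steps=[0, 0, -0.02, 0, 0, 0, 0.7, 0, 0, 0, 0, 0, 0, 0.85, 0, 0, 0, 0, 0, 0, 0.85, 0, 0, -0.3, 0, 0, 0, 0.85, 0, 0, -0.8, 0, 0, 0, 0.85, 0, 0, -1, 0, 0, 0, 0.85, 0, 0, -1, 0, 0, 0, 0.9, 0, 0, -1, 0, 0, 0, 0.9, 0, 0, 0, 0, 0, 0, 0.9])

```text
time: 32.88
tool_pos: [0.5483, -0.0992, 0.2258]
tcp_rot: [2.211, 2.224, 0.006]
wrist_force: [0.3, 0.6, -0.2]
width: 0.897
```

```bash
python3 - <<'E'
from m import *
c=wrist("w9"); s=bot.read_state(); print(s["tool_pos"],s["width"],s["time"],s["wrist_force"],s["tcp_rot"])
print(wproj(c,(.545,-.0988,.125)))
E
```

```text
[ 0.54707028 -0.09889317  0.22362535] 0.8998386388186926 32.925 [ 0.09957586 -0.58348647 -0.73266376] [2.21281613 2.22591785 0.0028946 ]
[322.64984268 197.48078961]
```

View pics/w9.png

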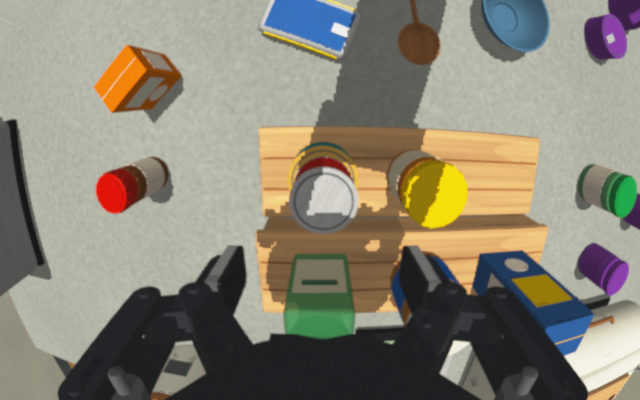

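Paste sits on the tuna: its top is centred at (324,198), and I expected (323,197). Next the spice jar.

Emit:
arm_command(steps=[-0.7, 0, -0.2, 0, 0, 0, 0.9, -1, 0, 0, 0, 0, 0, 0.9, -1, 0, 0, 0, 0, 0, 0.9, -1, 0, 0, 0, 0, 0, 0.9, -1, 0, 0, 0, 0, 0, 0.9, -1, 0, 0, 0, 0, 0, 0.9, -1, 0, 0, 0, 0, 0, 0.9, -0.45, 0, 0, 0, 0, 0, 0.9, 0, 0, 0, 0, 0, 0, 0.9])

```text
time: 34.05
tool_pos: [0.5467, -0.314, 0.2268]
tcp_rot: [-2.215, -2.225, 0.0]
wrist_force: [0.9, 0.5, 0.4]
width: 0.902
```

```bash
python3 - <<'E'
from m import *
c=wrist("w10"); s=bot.read_state(); print(s["tool_pos"],s["width"],s["time"],s["wrist_force"],s["tcp_rot"])
print(wproj(c,(.547,-.312,.1)))
E
```

```text
[ 0.54688273 -0.31310377  0.22710475] 0.901752458099165 34.1 [ 0.36060338 -0.28841797  0.12817262] [-2.21463795e+00 -2.22582222e+00 -1.08239415e-04]
[324.08817004 193.84292817]
```

View pics/w10.png

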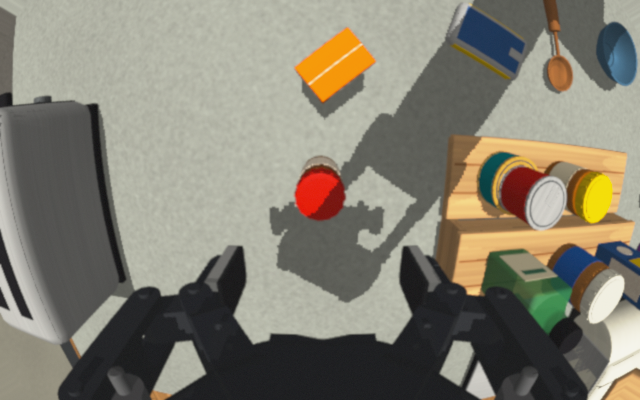

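Emit:
arm_command(steps=[-0.05, 0, 0.57, 0, 0, 0, 0.9, 0, 0, 1, 0, 0, 0, 0.9, 0, 0, 1, 0, 0, 0, 0.9, 0, 0, 1, 0, 0, 0, 0.9, 0, 0, 1, 0, 0, 0, 0.9, 0, 0, 1, 0, 0, 0, 0.9, 0, 0, 0, 0, 0, 0, 0.7, 0, 0, 0, 0, 0, 0, 0.6, 0, 0, 0, 0, 0, 0, 0.4, 0, 0, 0, 0, 0, 0, 0.2], squeeze=40)

```text
time: 35.35
tool_pos: [0.5483, -0.3152, 0.0623]
tcp_rot: [2.213, 2.226, 0.001]
wrist_force: [0.2, 0.2, 1.0]
width: 0.507
```

Emit:
arm_command(steps=[0, 0, 0, 0, 0, 0, 0.2, 0, 0, 0, 0, 0, 0, 0.1, 0, 0, 0, 0, 0, 0, 0.1])

```text
time: 35.72
tool_pos: [0.5484, -0.3152, 0.0623]
tcp_rot: [2.213, 2.226, 0.001]
wrist_force: [-1.0, 0.2, 5.1]
width: 0.509
```

Emit:
arm_command(steps=[0, 0, -0.5, 0, 0, 0, 0.1, 0, 0, -1, 0, 0, 0, 0.1, 0, 0, -1, 0, 0, 0, 0.1, 0, 0, -1, 0, 0, 0, 0.1, 0, 0, -1, 0, 0, 0, 0.1, 0, 0, -1, 0, 0, 0, 0.1, 0, 0, -0.6, 0, 0, 0, 0.1, 0, 0, 0, 0, 0, 0, 0.1])

```text
time: 36.72
tool_pos: [0.5481, -0.3151, 0.2456]
tcp_rot: [2.213, 2.226, 0.001]
wrist_force: [0.1, -0.1, -1.2]
width: 0.506
```

Emit:
arm_command(steps=[0.6, -0.03, 0, 0, 0, 0, 0.1, 1, 0, 0, 0, 0, 0, 0.1, 1, 0, 0, 0, 0, 0, 0.1, 1, 0, 0, 0, 0, 0, 0.1, 1, 0, 0, 0, 0, 0, 0.1, 1, 0, 0, 0, 0, 0, 0.1, 1, 0, 0, 0, 0, 0, 0.1, 1, 0, 0, 0, 0, 0, 0.1, 1, 0, 0, 0, 0, 0, 0.1, 1, 0, 0, 0, 0, 0, 0.1])

```text
time: 37.98
tool_pos: [0.5429, -0.0246, 0.2416]
tcp_rot: [-2.212, -2.226, 0.003]
wrist_force: [0.2, 0.2, -2.3]
width: 0.508
```

Emit:
arm_command(steps=[1, 0, 0, 0, 0, 0, 0.1, 1, 0, 0, 0, 0, 0, 0.1, 1, 0, 0, 0, 0, 0, 0.1, 1, 0, 0, 0, 0, 0, 0.1, 0.4, -0.03, 0, 0, 0, 0, 0.1, 0, 0, 0, 0, 0, 0, 0.1, 0, 0, 0, 0, 0, 0, 0.1])

```text
time: 38.85
tool_pos: [0.5427, 0.1046, 0.2433]
tcp_rot: [-2.215, -2.228, 0.002]
wrist_force: [0.7, 0.1, -1.5]
width: 0.501
```

```bash
python3 - <<'E'
from m import *
c=wrist("w11"); s=bot.read_state(); print(s["tool_pos"],s["width"],s["time"],s["wrist_force"],s["tcp_rot"])
E
```

```text
[0.54291941 0.10444392 0.24346975] 0.5046026170517919 38.9 [ 0.48725337 -0.67408037 -0.75702208] [-2.21573318e+00 -2.22711704e+00  1.17003115e-03]
```

View pics/w11.png

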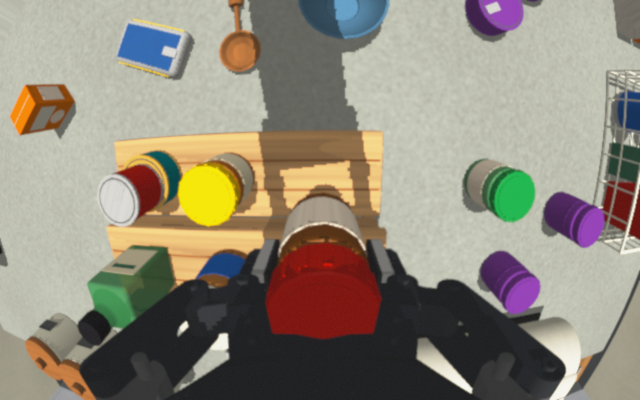

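Emit:
arm_command(steps=[0, 0.04, 0.6, 0, 0, 0, 0.1, 0, 0, 1, 0, 0, 0, 0.1, 0, 0, 1, 0, 0, 0, 0.1, 0, 0, 1, 0, 0, 0, 0.1, 0, 0, 0.8, 0, 0, 0, 0.1, 0, 0, 0.4, 0, 0, 0, 0.1, 0, 0, 0, 0, 0, 0, 0.1])

```text
time: 39.78
tool_pos: [0.5433, 0.1048, 0.0983]
tcp_rot: [-2.214, -2.226, 0.004]
wrist_force: [1.0, 0.3, -1.3]
width: 0.512
```

Emit:
arm_command(steps=[0, 0, 0.12, 0, 0, 0, 0.1, 0, 0, 0.06, 0, 0, 0, 0.1, 0, 0, 0, 0, 0, 0, 0.1])

```text
time: 40.15
tool_pos: [0.5447, 0.1054, 0.0949]
tcp_rot: [2.214, 2.228, 0.001]
wrist_force: [0.4, -0.5, -0.3]
width: 0.503
```

Emit:
arm_command(steps=[0, 0, 0.06, 0, 0, 0, 0.1, 0, 0, 0.04, 0, 0, 0, 0.1, 0, 0, 0, 0, 0, 0, 0.1])

```text
time: 40.52
tool_pos: [0.5447, 0.1054, 0.0922]
tcp_rot: [2.214, 2.228, 0.001]
wrist_force: [-1.5, -0.7, 4.4]
width: 0.506
```

Contact. Releasing, rising and backing off.

Emit:
arm_command(steps=[0, 0, -0.02, 0, 0, 0, 0.6, 0, 0, 0, 0, 0, 0, 0.75, 0, 0, 0, 0, 0, 0, 0.75, 0, 0, -0.3, 0, 0, 0, 0.75, 0, 0, -0.8, 0, 0, 0, 0.75, 0, 0, -1, 0, 0, 0, 0.75, 0, 0, -1, 0, 0, 0, 0.75, 0, 0, -1, 0, 0, 0, 0.75, 0, 0, -1, 0, 0, 0, 0.75, 0, 0, -0.5, 0, 0, 0, 0.75])

```text
time: 41.78
tool_pos: [0.5453, 0.1055, 0.2627]
tcp_rot: [2.213, 2.226, 0.005]
wrist_force: [0.7, -0.9, 0.1]
width: 0.752
```

Emit:
arm_command(steps=[-0.6, -0.6, 0, 0, 0, 0, 0.75, -0.9, -0.6, 0, 0, 0, 0, 0.75, -0.9, -0.6, 0, 0, 0, 0, 0.75, -0.6, 0, 0, 0, 0, 0, 0.75, 0, 0, 0, 0, 0, 0, 0.75])

```text
time: 42.4
tool_pos: [0.4912, 0.0142, 0.26]
tcp_rot: [2.217, 2.226, 0.001]
wrist_force: [-0.1, 0.6, 0.2]
width: 0.752
```

```bash
python3 - <<'E'
from m import *
c=wrist("w12"); s=bot.read_state(); print(s["tool_pos"],s["width"],s["time"],s["wrist_force"],s["tcp_rot"])
for n in("top","scene"):
    t=bot.read_camera(n);np.save(f"pics/{n}12.npy",t,allow_pickle=True)
    a,b,x,y=(160,100,480,240) if n=="top" else (150,140,510,310)
    s=800/(x-a);cv2.imwrite(f"pics/{n}12.png",cv2.resize(t["img"][b:y,a:x,::-1],None,fx=s,fy=s,interpolation=cv2.INTER_CUBIC))
E
```

```text
[0.49137753 0.01485229 0.25993503] 0.7503458523712325 42.45 [-0.4977969   0.04365641 -0.09393435] [-2.21628487e+00 -2.22625293e+00 -9.46274095e-04]
```

View pics/w12.png

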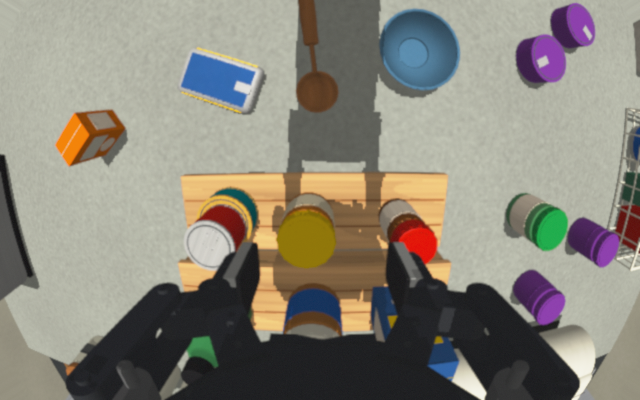

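View pics/top12.png

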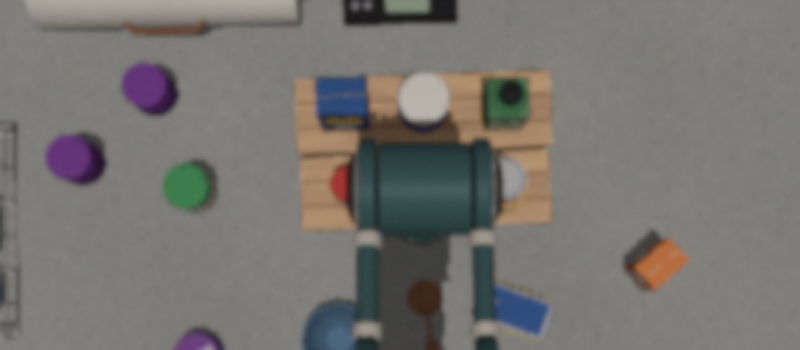

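View pics/scene12.png

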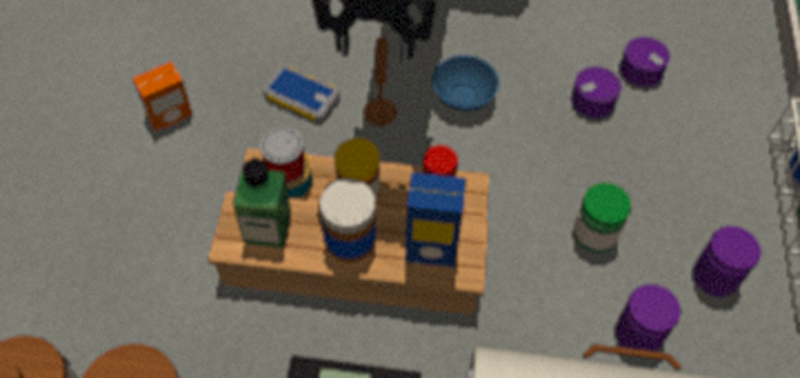

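Everything is standing. I'll move the arm aside for a final unobstructed check.

Emit:
arm_command(steps=[-1, 0, -0.5, 0, 0, 0, 0.75, -1, 0, 0, 0, 0, 0, 0.75, -1, 0, 0, 0, 0, 0, 0.75, -1, 0, 0, 0, 0, 0, 0.75, -1, 0, 0, 0, 0, 0, 0.75, -1, 0, 0, 0, 0, 0, 0.75, -1, 0, 0, 0, 0, 0, 0.75, -1, 0, 0, 0, 0, 0, 0.75, -1, 0, 0, 0, 0, 0, 0.75, -1, 0, 0, 0, 0, 0, 0.75])

```text
time: 43.8
tool_pos: [0.4935, -0.2853, 0.2747]
tcp_rot: [-2.213, -2.229, -0.001]
wrist_force: [0.4, 0.4, -0.7]
width: 0.754
```

Emit:
arm_command(steps=[-1, 0, 0, 0, 0, 0, 0.75, -1, 0, 0, 0, 0, 0, 0.75, -0.5, 0, 0, 0, 0, 0, 0.75, 0, 0, 0, 0, 0, 0, 0.75])

```text
time: 44.3
tool_pos: [0.4934, -0.3601, 0.2745]
tcp_rot: [-2.215, -2.227, -0.001]
wrist_force: [0.1, 0.6, 0.6]
width: 0.744
```

```bash
python3 - <<'E'
from m import *
s=bot.read_state(); print(s["tool_pos"],s["time"])
t=bot.read_camera("top"); s0=np.load("pics/top.npy",allow_pickle=True).item()
cv2.imwrite("pics/top13.png",cv2.resize(t["img"][122:200,275:385,::-1],None,fx=7,fy=7,interpolation=cv2.INTER_CUBIC))
def ce(c,lo,hi,p,r,z):
    m=hsvmask(c,lo,hi);w=np.zeros_like(m);cv2.circle(w,p,r,255,-1);m&=w
    n,l,st,cc=cv2.connectedComponentsWithStats(m)
    if n<2:return None
    i=1+np.argmax(st[1:,4]);return plane(c,cc[i],z)[:2].round(4),st[i,4]
for nm,a in dict(honey=((16,110,140),(32,255,255),(332,173),14,.115),pick=((50,70,80),(85,255,255),(235,174),14,.085),soda=((6,120,120),(17,255,255),(424,205),14,.085),cap=((0,0,0),(179,255,50),(364,137),8,.215),oil=((50,70,50),(85,255,255),(363,140),14,.173),rice=((100,90,90),(125,255,255),(297,139),14,.21)).items():
    print(nm,ce(s0,*a),ce(t,*a))
print("spice",ce(t,(170,110,90),(179,255,255),(296,173),14,.13),ce(t,(0,130,90),(8,255,255),(296,173),14,.13))
print("peanut",ce(t,(0,0,150),(179,60,255),(329,140),14,.17),"paste",ce(t,(0,0,130),(179,40,255),(364,172),14,.125))
E
```

```text
[ 0.4934231  -0.3601064   0.27449134] 44.3
honey (array([5.45e-01, 1.00e-04]), np.int32(295)) (array([0.5454, 0.0006]), np.int32(293))
pick (array([0.5524, 0.3195]), np.int32(255)) (array([0.5526, 0.3195]), np.int32(254))
soda (array([ 0.433 , -0.2984]), np.int32(224)) (array([ 0.4321, -0.3011]), np.int32(197))
cap (array([ 0.6407, -0.0981]), np.int32(58)) (array([ 0.6408, -0.0979]), np.int32(51))
oil (array([ 0.6365, -0.0939]), np.int32(201)) (array([ 0.6361, -0.0938]), np.int32(201))
rice (array([0.6423, 0.1065]), np.int32(265)) (array([0.6424, 0.1066]), np.int32(264))
spice None (array([0.5453, 0.1057]), np.int32(163))
peanut (array([0.6469, 0.0057]), np.int32(346)) paste (array([ 0.5469, -0.0957]), np.int32(218))
```

View pics/top13.png

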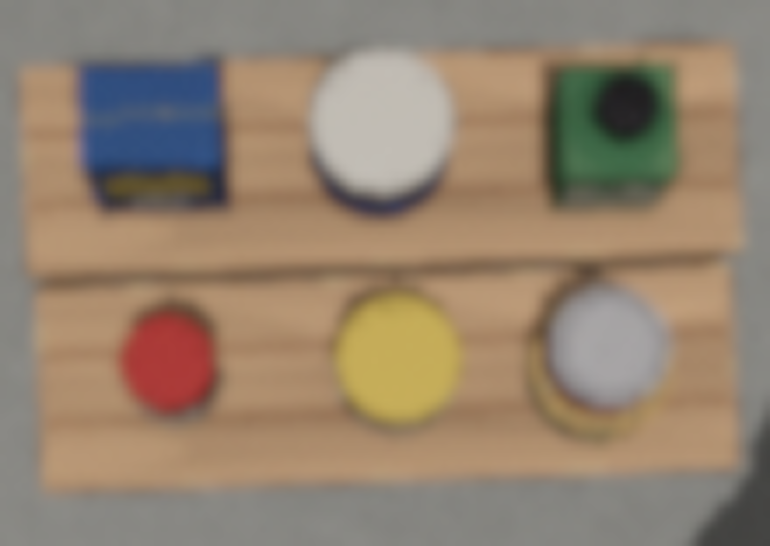

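```bash
python3 -c "
from workcell import bot
print(bot.finish_job())"
```

```text
the job is handed in; nothing more can be done
None
```

I placed all four goods and handed the job in at about 44 s of the 118 s. The hand-in gave no verdict.

**Placed goods, from the last top view:**
- **Peanut:** stands at (0.647, 0.006) on the upper step. That is about 100 mm from both oil and rice, and 2–3 mm off mid-depth.
- **Tuna:** about 1–2 mm sideways of the line in front of the oil and about 1 mm off mid-depth. A wrist-camera circle fit gave (0.545, -0.099) with a radius of 33.1 mm.
- **Paste:** sits upright on the tuna with their centres about 2–4 mm apart, against a limit of 11 mm.
- **Spice:** stands at (0.545, 0.106), less than 1 mm off the line in front of the rice and about 1–2 mm off mid-depth.

**Goods that stay:** oil, rice, honey and pickles read within about 1 mm of their start.

**Disagreements:**
- Soda's reading moved 3 mm, and its visible patch was smaller, probably because of the arm's shadow. Nothing touched it.
- The cameras differed by 2–4 mm on some points, such as the tuna (0.543 to 0.545 in x), which is well inside the limits.

The last wrist force reading was under 1 N, with the gripper open and clear of everything.

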